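Move the scent-strip holder to the other stand

TASK

The next group works at the white stand: take the empty green scent-strip holder off the brass studs of the walnut stand, sliding it up until the stud heads are at the wide ends of its two keyhole slots and then drawing it off without wrenching. Hang it on the two studs of the white stand, let fully down so that both studs sit at the tops of the narrow ends. Leave the bottles, the jar and the mug where they stand.

Things in the scene. Friction and masses are not known exactly. Their poses are not given: they have to be found in the camera images.
- holder: Green steel box, open at the top, 50 (x) x 56 (y) x 110 (z) mm, walls 4 mm, thumb notch at the top of the front, 0.15 to 0.31 kg. Origin: centre of its underside; z up, +x out of its front, away from the stand. A plate on its back (4 mm thick, 132 mm wide, 40 to 110 mm above the origin, back face at x = -29 mm) sticks out 38 mm beyond each side. Grip its sides from above, in front of the plate.
- holder_slots (a point): Point on the plate's back face, midway between the narrow ends of its two keyhole slots: (-29, 0, 92) mm in the holder's frame, same axes. It meets a stand's studs point when fully hung there (play: 3 mm out from the panel, 1.5 mm to either side).
- holder_wide (a point): Point on the plate's back face, midway between the wide ends: (-29, 0, 72) mm in the holder's frame. Keyholes at y = -45 and +45 mm, through the plate: wide end a round hole 24 mm across, 20 mm below the narrow end, which is a slot 10 mm wide.
- walnut_stand: Dark brown counter stand, fixed; the holder hangs here at first. Upright panel 220 mm wide, 12 mm thick, top 192 mm above the table; base 250 mm wide, 12 mm thick, reaching 130 mm in front of the panel and 60 mm behind, 10 mm lip along its front edge. Origin: table height, below the middle of the panel's front face; z up, +x square out of that face (roughly away from the robot), y along the panel.
- walnut_stand_studs (a point): Point on the walnut stand's front face midway between its two brass studs, 170 mm above the table, axes as the stand. The studs lie 45 mm to either side (y) and stick straight out (+x): shank 7 mm across and 7 mm long, then a round head 15 mm across and 4 mm thick (11 mm in all).
- white_stand: White-painted stand, fixed, same shape, sizes and axes as the walnut stand; its two studs are free at first.
- white_stand_studs (a point): Point on the white stand's front face midway between its two brass studs, 170 mm above the table; same sizes and axes as on the walnut stand.
- bottle_a: Amber dropper bottle with black cap, 33 mm across, 104 mm high, loose on the walnut stand's base near one side edge, in front of the panel. Origin: centre of its underside.
- bottle_b: The same kind of bottle on the white stand's base.
- jar: Amber jar with cork lid, 76 mm across, 110 mm high, loose on the table beyond the stands. Origin: centre of its underside.
- mug: White mug, 82 mm across, 95 mm high, loose on the table beside the right-hand stand. Origin: centre of its underside.

How it is judged:
On the way, in this order (a step that is already met when the one before it is completed fails the run):
1. the holder is slid up on the walnut stand's studs to the wide ends (at least 13 mm up, plate still behind or around the stud heads) (z of holder_slots in the frame of walnut_stand_studs between 0.013 and 0.03 m and x of holder_slots in the frame of walnut_stand_studs below 0.012 m).
2. the holder is off the walnut stand's studs, more than 30 mm in front of its panel (x of holder_slots in the frame of walnut_stand_studs above 0.03 m), for 0.1 s.
At the end, for the whole second after the job is handed in: The holder hangs at rest on both studs of the white stand, studs at the tops of the narrow ends (its slots point within 5 mm of the studs point up, down and sideways and within 6 mm of the panel), upright within 5 degrees; bottles, jar and mug within 20 mm of where they stood (x of holder_slots in the frame of white_stand_studs between -0.004 and 0.006 m and y of holder_slots in the frame of white_stand_studs between -0.005 and 0.005 m and z of holder_slots in the frame of white_stand_studs between -0.005 and 0.005 m and angle between holder's own z axis and vertical below 0.09 rad and linear speed of holder below 0.02 m/s and distance of each of bottle_a, bottle_b, jar, mug from where it was at the start of the episode below 0.02 m); the robot touches nothing.
It fails at once if the holder is wrenched against the walnut stand (more than 60 N) (contact force between holder and walnut_stand above 60 N).
It fails at once if a bottle, the jar or the mug is knocked over (angle between any of bottle_a, bottle_b, jar, mug's own z axis and vertical above 0.5 rad).
It also fails if it takes over 46 s, if anything falls off the work surface, if the arm or the gripper's body presses on something with over 40 N, if the wrist force passes 120 N, or if a joint passes its speed limit or range.

ROBOT

A 7-joint arm with a two-finger parallel gripper is mounted at the origin on the work surface. World frame = base frame: x ahead of the robot, y to its left, z up, the work surface at z = 0. Lengths are in m, angles in rad, forces in N, time in s.
With the tool pointing down it reaches from about 0.4 to 0.85 m from the base axis. Payload 4.5 kg.
Tool frame: the origin (TCP) lies on the centre line of the jaws, within the pads' length; the fingertips stand r.tip_reach ahead of it and the grasp point (between the pads) lies 3 mm ahead of it (r.tip_reach is the distance from the TCP to the fingertips, in m); z points along the fingers, y is the line along which they close (so a half turn about z gives the same grasp; the last joint's range is limited). The gripper opens to 88 mm and grips with 3 to 60 N. Pads are 18 mm wide; open, the fingers measure 123 mm over their backs; the gripper's body (75 mm by 187 mm) begins 45 mm behind the grasp point.
Start: joints at [-1.141, 0.689, -0.195, 1.565, 0.157, 0.902, -0.215], TCP at [0.241, 0.577, 0.261] pointing down, gripper open.
Joint ranges: [-3.01, 3.01], [-0.46, 2.08], [-1.47, 1.51], [0.13, 2.56], [-1, 4.14], [0.04, 2.09], [-2.66, 2.66]. Speed limits (rad/s): [2.57, 2.57, 3.14, 3.14, 3.14, 3.14, 3.14].

INTERFACE

Orientations are given as a unit quaternion [x, y, z, w].
In Python, from plant import readout, eyes, ticket, r gives the robot as it stands. The module is installed in compiled form; this text tells all that it offers.
- The arm moves only by the tool carry_out, never from a script. Its argument "motion" is a list that holds one entry, the list of rows, each a list of 7 numbers: the shift along the tool's x, y, z in mm, then the turn, a rotation vector about the tool's x, y, z in rad, then the opening in per cent of the stroke, from 0 (shut) to 100 (fully open). In form: [[[dx, dy, dz, ax, ay, az, claw], ...]]. A call has 1 to 8 rows; each row shifts and turns the commanded pose from where the row before left it, along the tool's axes as they then stand; what a row does not reach is not made up. A row lasts 1/10 s, in which the tool goes at most 50 mm and 8.59 degrees, less where a joint would pass 70% of its speed; a pose out of reach is approached as far as the arm can. A call is refused whole if a number of a shift passes 50 or a number of a turn 0.15, either way. A call with a gripper value outside its range is refused whole. The fingers move at their own pace and stop on an object; "squeeze" is the grip in N (left out, the last holds). Time passes only in rows, so rows that do not move let the fingers close. It gives the time, the measured TCP pose, the force and the opening at its end, in the units of the state.
- readout.get_state(): the state, without advancing time (a new reading comes with each control period).
- eyes.snapshot(name): name is "scene" or "side" or "wrist"; returns a dict with "pixels" (420x560x3 uint8, red, green, blue), "K" (3x3 intrinsics, pixels), "origin" and "attitude" of the camera in the world. Camera axes: x right, y down, z forward; pixel columns grow to the right and rows downward; lengths in m; the calibration is good to about 2 mm. A picture is of the moment at which its call begins. There is no depth.
- ticket.finish_job(): hands the job in, once; it reports no verdict.
The state is a dict: "clock": time; "q": joint angles; "qd": joint speeds; "joint_torque": joint torques, N m; "tool_pos": TCP position; "eef_rot": TCP orientation; "contact_force": force on the tool from outside, world axes, zero at the start; "moment": the same for the moment, N m; "opening": opening from 0.0 (shut) to 1.0 (fully open).
Only numpy, scipy, OpenCV 4.12 (cv2) and the standard library are available. Lean on these libraries where they do the work, as an engineer would, in place of code of your own. Each camera call takes 0.05 s, during which the arm holds its last target. There are 200 camera calls.

## Working session

There is one attempt and no reset: what is moved stays moved. The work goes in short steps, Python scripts to look and compute and a tool call to move; the robot and the scene stay as the last step left them, time stands still between calls to the robot, and variables do not carry over. Pictures are saved under pics/ and viewed, on a budget of 10 in all, crops included, one or two more only if the job needs it, and the job is handed in when it is done.

Besides the shell and the picture viewer there is one more tool, called after "Request:" in YAML: its name, and indented under it one key for each argument. carry_out: Moves the arm, as the interface text tells. Its arguments: {"type":"object","properties":{"motion":{"type":"array","items":{"type":"array","items":{"type":"array","items":{"type":"number"}}}},"squeeze":{"type":"number"}},"required":["motion"]}

```bash
mkdir -p pics
python3 - <<'E'
from plant import readout, eyes, ticket, r
import cv2,pickle,numpy as np
s=readout.get_state();print(s['clock'],s['tool_pos'],s['eef_rot'],s['contact_force'],s['opening'],r.tip_reach)
d={}
for n in("scene","side","wrist"):
    d[n]=eyes.snapshot(n);print(n,np.round(d[n]['K'],1).tolist(),d[n]['origin'],np.round(d[n]['attitude'],4).tolist())
    cv2.imwrite(f'pics/{n}0.png',d[n]['pixels'][:,:,::-1])
pickle.dump(d,open('d0.pkl','wb'))
E
```

```text
0.0 [0.2407837  0.57612684 0.2599311 ] [ 1.96584623e-01  9.80486441e-01 -9.00795384e-04 -1.15704284e-04] [-0.07502329 -0.20742443  0.5874303 ] 0.9963312235515107 0.022
scene [[436.0, 0.0, 280.5], [0.0, 436.0, 213.1], [0.0, 0.0, 1.0]] [ 1.1281636  -0.70360922  0.77600051] [0.8492, 0.3108, -0.151, -0.3994]
side [[471.0, 0.0, 283.9], [0.0, 471.0, 212.2], [0.0, 0.0, 1.0]] [ 0.31622868 -0.83860729  0.91935841] [0.905, -0.1906, 0.0774, -0.3724]
wrist [[348.4, 0.0, 274.0], [0.0, 348.4, 210.9], [0.0, 0.0, 1.0]] [0.16507061 0.60757629 0.38277208] [0.8219, 0.5467, 0.088, 0.1336]
```

View pics/scene0.png

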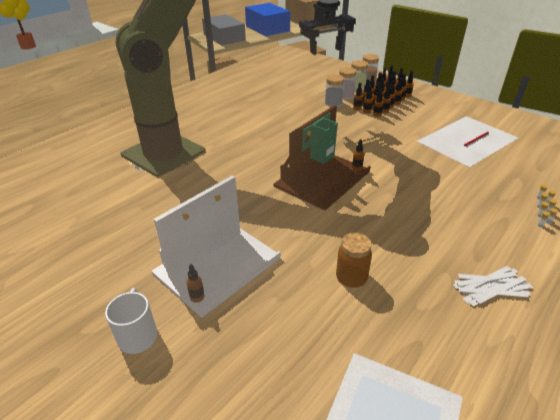

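View pics/side0.png

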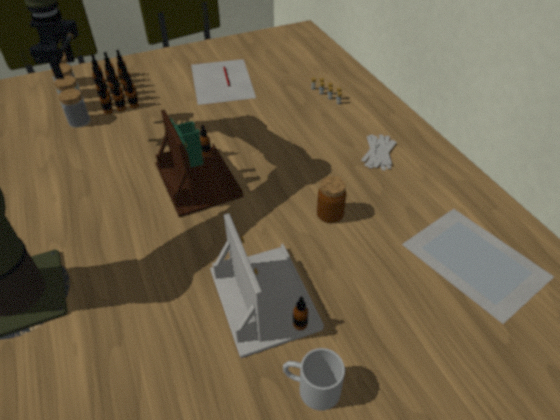

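The scene view shows the white stand's studs at about (186,215) and (217,198), and the green holder on the walnut stand at (320,142). bottle_a is at (358,153), bottle_b at (195,285), the jar at (355,262) and the mug at (133,322). The side view sees both panels nearly edge-on.

Run:
```python
import cv2,pickle,numpy as np
d=pickle.load(open('d0.pkl','rb'))
def c(n,x,y,w=133,h=100): return cv2.resize(d[n]['pixels'][y:y+h,x:x+w],(400,300),interpolation=cv2.INTER_CUBIC)
m=np.vstack([np.hstack([c('scene',150,180),c('scene',260,100)]),np.hstack([c('side',205,215,140,140*3//4+27)[:300],c('side',140,105)])])
cv2.imwrite('pics/m0.png',m[:,:,::-1])
```

```text
(no output)
```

View pics/m0.png

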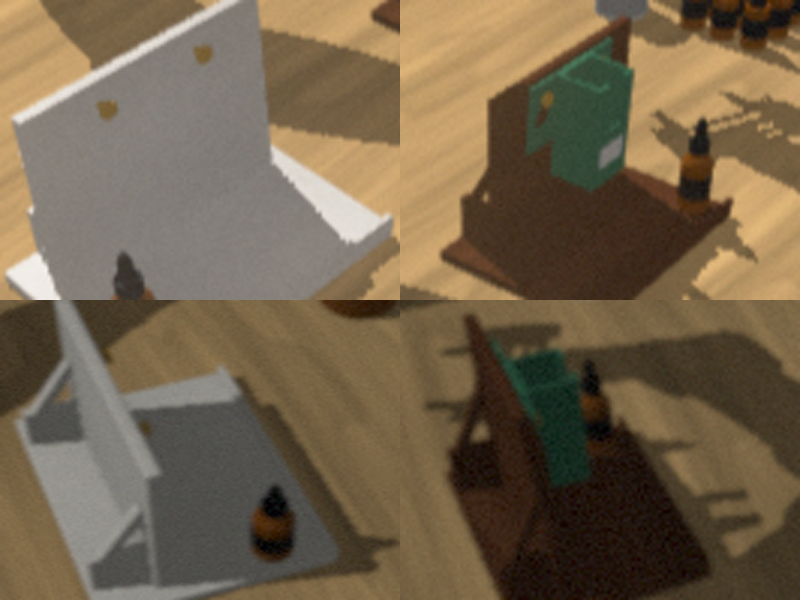

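View pics/wrist0.png

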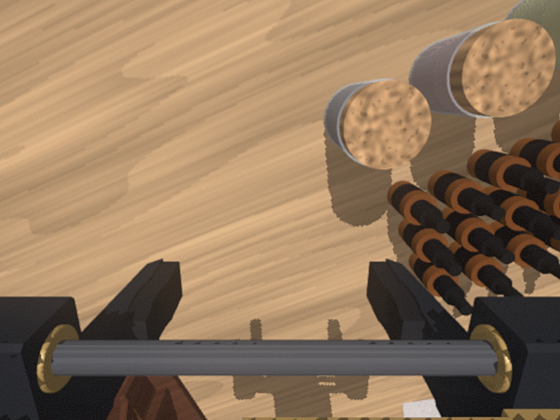

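```bash
cat > h.py <<'E'
import numpy as np,cv2,pickle
from scipy.spatial.transform import Rotation as R
def ray(s,p):
    v=np.linalg.inv(s['K'])@np.array([p[0],p[1],1.]); return np.array(s['origin']),R.from_quat(s['attitude']).apply(v)
def onz(s,p,z):
    o,v=ray(s,p); return o+v*(z-o[2])/v[2]
def proj(s,P):
    c=R.from_quat(s['attitude']).inv().apply(np.array(P)-s['origin']); u=c@np.array(s['K']).T; return u[...,:2]/u[...,2:]
def comps(s,lo,hi,amin=15):
    m=cv2.inRange(cv2.cvtColor(s['pixels'],cv2.COLOR_RGB2HSV),lo,hi)
    n,l,st,c=cv2.connectedComponentsWithStats(m)
    return m,[(np.round(c[i],1).tolist(),st[i].tolist()) for i in range(1,n) if st[i,4]>=amin]
E
python3 - <<'E'
from h import *
d=pickle.load(open('d0.pkl','rb')); S=d['scene'];D=d['side']
f=lambda p:print(np.round(p,4))
a=onz(S,(185.6,216.3),.17);b=onz(S,(217.5,198),.17);f(a);f(b);print('yaw of y axis',np.degrees(np.arctan2(*(b-a)[1::-1])),np.linalg.norm(b-a))
# base front corners white scene
f(onz(S,(150+392/3,180+218/3),.022))
print('walnut stud');f(onz(S,(308.9,133.3),.17))
def cs(x,y):return (260+(x-400)/3,100+y/3)
print('holder top corners (front) / panel top');
for q in[(590,95),(633,68),(558,68)]: f(onz(S,cs(*q),.188))
for q in[(490,100),(630,18)]: f(onz(S,cs(*q),.192))
# side: panel top corners 
print('side')
f(onz(D,(205+155/400*140,215+(475-300)*132/300),.192))
f(onz(D,(229,218),.192))
for q in[(467,318),(520,430)]: f(onz(D,(140+(q[0]-400)/3,105+(q[1]-300)/3),.192))
print('things');f(onz(S,(355,243),.11));f(onz(S,(130,308),.095));f(onz(S,(192,268),.104));f(onz(S,(360,143),.104))
m,c=comps(S,(70,60,30),(95,255,255),100);print(c)
E
```

```text
[ 0.4955 -0.2867  0.17  ]
[ 0.5009 -0.1971  0.17  ]
yaw of y axis 86.5740408184632 0.08974752991903015
[ 0.6285 -0.1259  0.022 ]
walnut stud
[0.4791 0.1737 0.17  ]
holder top corners (front) / panel top
[0.5233 0.18   0.188 ]
[0.5239 0.2479 0.188 ]
[0.4694 0.2028 0.188 ]
[0.4634 0.1091 0.192 ]
[0.4657 0.3263 0.192 ]
side
[ 0.4788 -0.3517  0.192 ]
[ 0.49   -0.1474  0.192 ]
[0.4562 0.3168 0.192 ]
[0.4571 0.1331 0.192 ]
things
[ 0.7933 -0.0645  0.11  ]
[ 0.5508 -0.4871  0.095 ]
[ 0.5693 -0.3437  0.104 ]
[0.5627 0.3203 0.104 ]
[]
```

Run:
```python
from h import *
d=pickle.load(open('d0.pkl','rb'));W=d['wrist']
T=R.from_quat([1.96584623e-01,9.80486441e-01,-9.00795384e-04,-1.15704284e-04])
print(T.as_matrix().round(3)); C=R.from_quat(W['attitude'])
print('cam axes in tool (cols)',(T.inv()*C).as_matrix().round(3)); print('org in tool',T.inv().apply(np.array(W['origin'])-[0.2407837,0.57612684,0.2599311]).round(4))
S=d['scene']
for n,p in(('scene',(308.9,133.3)),('stud',(185,216)),('holder',(320,145)),('holdertop',(318,128))):
  x,y=map(int,p);print(n,cv2.cvtColor(S['pixels'],cv2.COLOR_RGB2HSV)[y,x])
```

```text
[[-0.923  0.385 -0.001]
 [ 0.385  0.923 -0.002]
 [-0.    -0.002 -1.   ]]
cam axes in tool (cols) [[-0.001 -0.949 -0.316]
 [ 1.    -0.002 -0.   ]
 [-0.    -0.316  0.949]]
org in tool [ 0.082  -0.0004 -0.1229]
scene [ 20 152 116]
stud [ 19 144 119]
holder [65 85 75]
holdertop [65 74 76]
```

Request:
carry_out:
  motion:
    - [[0,0,0,0,0,-0.13,100],[0,0,0,0,0,-0.13,100],[0,0,0,0,0,-0.13,100],[-30,-36,0,0,0,0,100],[-30,-36,0,0,0,0,100],[-30,-36,0,0,0,0,100],[-30,-36,0,0,0,0,100],[-30,-36,0,0,0,0,100]]

```text
clock: 0.95
tool_pos: [0.3909, 0.3941, 0.2606]
eef_rot: [0.003, 1.0, -0.0, -0.0]
contact_force: [0.3, 0.2, 0.6]
opening: 0.997
```

Request:
carry_out:
  motion:
    - [[-30,-36,0,0,0,0,100],[-30,-36,0,0,0,0,100],[-30,-36,0,0,0,0,100],[-30,-36,0,0,0,0,100],[-30,-36,0,0,0,0,100],[0,0,0,0,0,0,100],[0,0,0,0,0,0,100]]

```text
clock: 1.65
tool_pos: [0.5393, 0.2136, 0.2603]
eef_rot: [0.005, 1.0, -0.0, -0.0]
contact_force: [0.2, -0.6, 0.6]
opening: 1.0
```

```bash
cat >> h.py <<'E'
def look(n,tag):
    from plant import eyes,readout
    s=eyes.snapshot(n);st=readout.get_state();s['tool']=np.array(st['tool_pos']);s['rot']=st['eef_rot']
    pickle.dump(s,open(tag+'.pkl','wb'));cv2.imwrite(f'pics/{tag}.png',s['pixels'][:,:,::-1])
    m=R.from_quat(s['rot']).as_matrix()
    print(st['clock'],s['tool'].round(4),'yaw_y',np.degrees(np.arctan2(m[1,1],m[0,1])).round(2),'z',m[:,2].round(3),'F',np.round(st['contact_force'],1),'open',round(st['opening'],3),np.round(st['q'],2))
    return s
E
python3 -c "
from h import *
look('wrist','w1')"
```

```text
1.7 [0.5383 0.2154 0.2605] yaw_y 89.67 z [-0.001  0.001 -1.   ] F [ 0.4 -0.   0.6] open 1.003 [-0.25  0.64 -0.36  1.7   0.28  0.85  0.83]
```

View pics/w1.png

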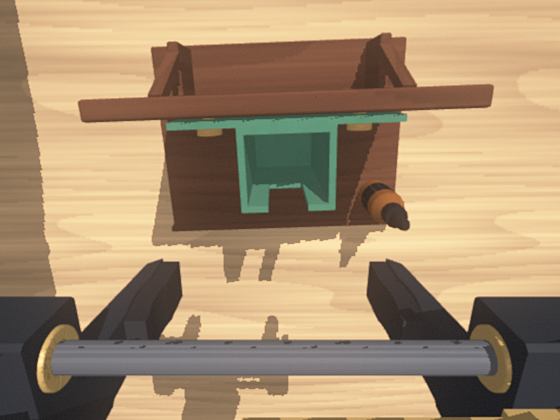

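The wrist view shows the walnut panel's front top edge from (80,120) to (493,106). The holder's plate runs from (167,127) to (407,118), its open top has front corners at (242,213) and (336,208), and there are stud heads at (210,132) and (359,127). bottle_a's cap is at (398,217).

Run:
```python
from h import *
s=pickle.load(open('w1.pkl','rb'))
def y(a,b,t):
    d=b-a;print(t,'mid',((a+b)/2).round(4),'len',np.linalg.norm(d).round(4),'yaw',np.degrees(np.arctan2(-d[0],d[1])).round(2))
y(onz(s,(81,121),.192),onz(s,(493,106),.192),'panel front top')
y(onz(s,(167,124),.188),onz(s,(407,114),.188),'plate back top')
y(onz(s,(242,213),.188),onz(s,(336,208.5),.188),'box front top')
y(onz(s,(210,133),.1705),onz(s,(359,127.5),.1705),'heads')
```

```text
panel front top mid [0.4666 0.22   0.192 ] len 0.218 yaw 1.41
plate back top mid [0.4696 0.2205 0.188 ] len 0.1303 yaw 1.71
box front top mid [0.5221 0.222  0.188 ] len 0.0555 yaw 2.29
heads mid [0.4772 0.2199 0.1705] len 0.089 yaw 1.46
```

Request:
carry_out:
  motion:
    - [[20,3,0,0,0,-0.03,100],[20,3,0,0,0,0,100],[0,0,25,0,0,0,100],[0,0,25,0,0,0,100],[0,0,25,0,0,0,100],[0,0,20,0,0,0,100],[0,0,0,0,0,0,100],[0,0,0,0,0,0,100]]

```text
clock: 2.5
tool_pos: [0.498, 0.2222, 0.1661]
eef_rot: [-0.013, 1.0, 0.0, -0.0]
contact_force: [-0.2, -0.4, 0.7]
opening: 0.999
```

```bash
python3 -c "
from h import *
look('wrist','w2')"
```

```text
2.55 [0.4986 0.2221 0.1666] yaw_y 91.5 z [ 0.001  0.001 -1.   ] F [0.3 0.4 0.1] open 1.001 [-0.32  0.73 -0.3   1.89  0.37  0.57  0.73]
```

View pics/w2.png

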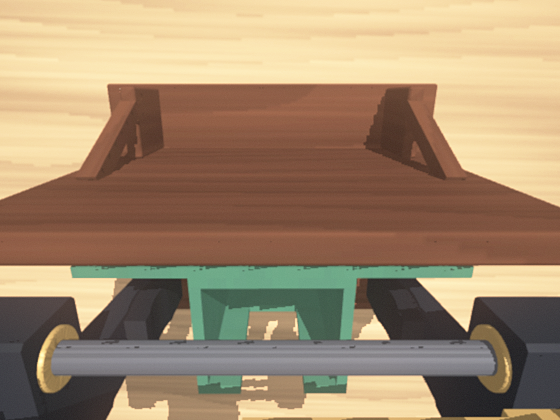

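The fingers stand on either side of the box (x 190–355), the plate edge runs level at row 270, and everything is centred and parallel. I'll grip.

Request:
carry_out:
  motion:
    - [[0,0,0,0,0,0,40],[0,0,0,0,0,0,40],[0,0,0,0,0,0,40],[0,0,0,0,0,0,40],[0,0,0,0,0,0,40],[0,0,0,0,0,0,40]]
  squeeze: 30

```text
clock: 3.15
tool_pos: [0.4991, 0.2207, 0.166]
eef_rot: [-0.012, 1.0, 0.0, 0.0]
contact_force: [0.6, -0.0, 2.4]
opening: 0.635
```

Request:
carry_out:
  motion:
    - [[0,0,-2,0,0,0,40],[0,0,-3,0,0,0,40],[0,0,-3,0,0,0,40],[0,0,-3,0,0,0,40],[0,0,0,0,0,0,40],[0,0,0,0,0,0,40]]

```text
clock: 3.75
tool_pos: [0.499, 0.2207, 0.177]
eef_rot: [-0.012, 1.0, 0.0, 0.0]
contact_force: [2.2, -0.4, -2.4]
opening: 0.632
```

Request:
carry_out:
  motion:
    - [[0,0,-3,0,0,0,40],[0,0,-3,0,0,0,40],[0,0,-3,0,0,0,40],[0,0,0,0,0,0,40],[0,0,0,0,0,0,40],[0,0,0,0,0,0,40]]

```text
clock: 4.35
tool_pos: [0.499, 0.2207, 0.1858]
eef_rot: [-0.012, 1.0, 0.0, 0.0]
contact_force: [2.4, -0.3, -1.7]
opening: 0.632
```

```bash
python3 -c "
from h import *
look('wrist','w3')"
```

```text
4.4 [0.499  0.2207 0.1858] yaw_y 91.39 z [ 0.  0. -1.] F [ 2.3  0.4 -0.8] open 0.631 [-0.31  0.7  -0.32  1.88  0.36  0.62  0.75]
```

View pics/w3.png

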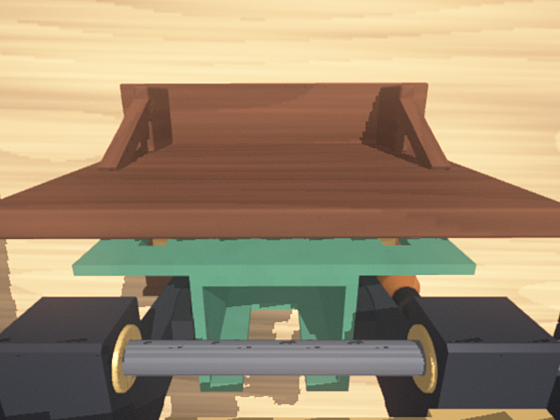

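Lifted 20 mm with under 3 N of force. The plate stays level and firmly held (row ~274), and the stud heads show behind it at (155,241) and (400,240). Next I'll draw it straight off.

Request:
carry_out:
  motion:
    - [[-3,0,0,0,0,0,40],[-3,0,0,0,0,0,40],[-4,0,0,0,0,0,40],[-4,0,0,0,0,0,40],[0,0,0,0,0,0,40]]

```text
clock: 4.9
tool_pos: [0.5134, 0.2208, 0.1856]
eef_rot: [-0.012, 1.0, 0.0, 0.0]
contact_force: [0.3, 0.5, -2.9]
opening: 0.628
```

Request:
carry_out:
  motion:
    - [[-15,0,0,0,0,0,40],[-20,0,0,0,0,0,40],[-20,0,0,0,0,0,40],[-10,0,-10,0,0,0,40],[0,0,-20,0,0,0,40],[0,0,-20,0,0,0.04,40],[0,-20,0,0,0,0.044,40],[0,-40,0,0,0,0,40]]

```text
clock: 5.7
tool_pos: [0.5747, 0.1649, 0.2357]
eef_rot: [0.028, 1.0, 0.002, 0.001]
contact_force: [0.0, -0.9, -2.4]
opening: 0.635
```

Request:
carry_out:
  motion:
    - [[0,-40,0,0,0,0,40],[0,-45,0,0,0,0,40],[0,-45,0,0,0,0,40],[0,-45,0,0,0,0,40],[0,-45,0,0,0,0,40],[0,-45,0,0,0,0,40],[0,-45,0,0,0,0,40],[0,-40,0,0,0,0,40]]

```text
clock: 6.5
tool_pos: [0.5516, -0.1911, 0.2345]
eef_rot: [0.032, 0.999, -0.001, -0.001]
contact_force: [0.5, 0.4, -1.6]
opening: 0.631
```

Request:
carry_out:
  motion:
    - [[0,-30,0,0,0,0,40],[0,-20,0,0,0,0,40],[0,0,0,0,0,0,40],[0,0,0,0,0,0,40]]

```text
clock: 6.9
tool_pos: [0.5498, -0.237, 0.2347]
eef_rot: [0.031, 1.0, 0.0, -0.001]
contact_force: [0.4, 1.6, -1.7]
opening: 0.633
```

```bash
python3 -c "
from h import *
look('wrist','w4')"
```

```text
6.95 [ 0.5505 -0.2356  0.2351] yaw_y 86.6 z [-0.001  0.001 -1.   ] F [-0.1  0.1 -2.2] open 0.631 [ 0.55  0.7  -0.4   1.67  0.34  0.84  1.52]
```

View pics/w4.png

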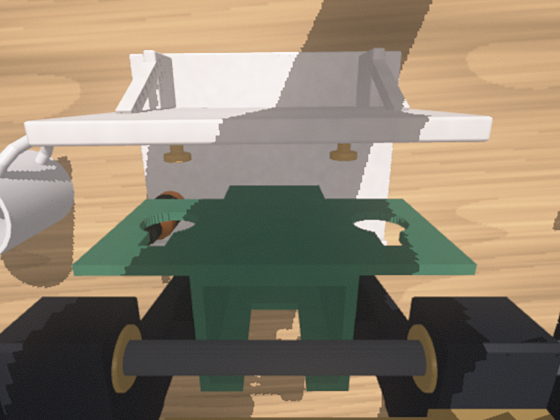

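The wrist view shows the white stand's stud heads at (177,156) and (343,154), and its panel's front top edge from (28,147) to (490,139). The plate runs from (75,274) to (475,272), and both keyholes are visible at rows 215–245.

Run:
```python
from h import *
s=pickle.load(open('w4.pkl','rb'))
def y(a,b,t):
    d=b-a;m=(a+b)/2;w=np.arctan2(-d[0],d[1]);print(t,'mid',m.round(4),'len',np.linalg.norm(d).round(4),'yaw',np.degrees(w).round(2));return m,w
y(onz(s,(28,146),.192),onz(s,(490,140),.192),'panel front top')
m,c=comps(s,(12,110,60),(28,255,255),30);print([k for k in c if k[1][1]<175])
mm,w=y(onz(s,(177,159),.171),onz(s,(343,157),.171),'heads')
T=s['tool']
for z in(.172,.2): y(onz(s,(75,274),T[2]+.0213),onz(s,(475,272.5),T[2]+.0213),'plate front top');break
for W in(w,np.radians(-3.4)):
  t=mm[:2]+np.array([[np.cos(W),-np.sin(W)],[np.sin(W),np.cos(W)]])@[.0219,.0002]
  print('hung tcp',t.round(4),'delta tool frame mm',(R.from_quat(s['rot']).inv().apply(np.r_[t,.166]-T)*1000).round(1))
```

```text
panel front top mid [ 0.4887 -0.241   0.192 ] len 0.2174 yaw -2.88
[([343.2, 152.8], [330, 144, 27, 16, 296]), ([176.3, 157.9], [165, 152, 26, 10, 137])]
heads mid [ 0.4993 -0.2419  0.171 ] len 0.0892 yaw -2.93
plate front top mid [ 0.5229 -0.2356  0.2564] len 0.1302 yaw -3.4
hung tcp [ 0.5212 -0.2428] delta tool frame mm [28.7 -9.  69.1]
hung tcp [ 0.5212 -0.243 ] delta tool frame mm [28.7 -9.2 69.1]
```

Request:
carry_out:
  motion:
    - [[0,-3,15,0,0,-0.008,40],[0,-3,15,0,0,0,40],[0,-3,12,0,0,0,40],[0,0,7,0,0,0,40],[0,0,0,0,0,0,40],[0,0,0,0,0,0,40],[0,0,0,0,0,0,40]]

```text
clock: 7.65
tool_pos: [0.5512, -0.2456, 0.1872]
eef_rot: [0.026, 1.0, -0.0, 0.001]
contact_force: [-0.2, -1.4, -2.0]
opening: 0.635
```

Run:
```python
from h import *
s=look('wrist','w5'); look('scene','s5')
T=s['tool'];print((R.from_quat(s['rot']).inv().apply(np.r_[.5212,-.2429,.166]-T)*1000).round(1))
m,c=comps(s,(12,110,60),(28,255,255),30);print([k for k in c if k[1][1]<275 and k[1][1]>100])
a=cv2.resize(s['pixels'],(480,360));b=cv2.resize(pickle.load(open('s5.pkl','rb'))['pixels'][150:270,130:236],(318,360),interpolation=cv2.INTER_CUBIC)
cv2.imwrite('pics/m5.png',np.hstack([a,b])[:,:,::-1])
```

```text
7.7 [ 0.5512 -0.2456  0.1873] yaw_y 87.04 z [ 0.001 -0.    -1.   ] F [-0.7 -0.8 -2.5] open 0.63 [ 0.55  0.77 -0.37  1.7   0.38  0.74  1.51]
7.75 [ 0.5511 -0.2457  0.1873] yaw_y 87.04 z [ 0.001 -0.    -1.   ] F [ 0.1 -0.5 -2. ] open 0.635 [ 0.55  0.77 -0.37  1.7   0.38  0.74  1.51]
[30.1  1.2 21.3]
[([387.6, 168.2], [370, 157, 36, 21, 541]), ([166.0, 172.3], [150, 163, 36, 15, 287]), ([158.4, 233.2], [144, 222, 27, 24, 423])]
```

View pics/m5.png

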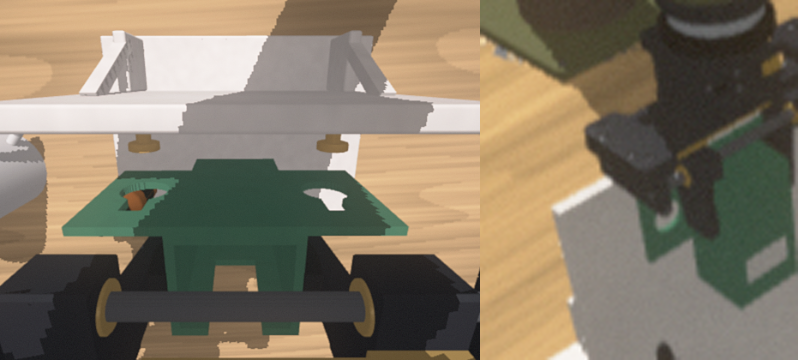

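The heads sit centred at columns 168 and 388 (mid 278), against a plate mid of 275, so I need to shift about +1 mm in y. Then I'll move in.

Request:
carry_out:
  motion:
    - [[6,1,1,0,0,0,40],[6,0,0,0,0,0,40],[5,0,0,0,0,0,40],[4,0,0,0,0,0,40],[3,0,0,0,0,0,40],[3,0,0,0,0,0,40],[0,0,0,0,0,0,40],[0,0,0,0,0,0,40]]

```text
clock: 8.55
tool_pos: [0.524, -0.2433, 0.1857]
eef_rot: [0.026, 1.0, 0.0, 0.0]
contact_force: [-0.0, -0.1, -2.1]
opening: 0.63
```

Request:
carry_out:
  motion:
    - [[1,0,0,0,0,0,40],[1,0,0,0,0,0,40],[0,0,0,0,0,0,40],[0,0,0,0,0,0,40]]

```text
clock: 8.95
tool_pos: [0.5218, -0.2432, 0.1857]
eef_rot: [0.026, 1.0, 0.0, 0.0]
contact_force: [0.4, -0.1, -2.2]
opening: 0.632
```

Request:
carry_out:
  motion:
    - [[0,0,2,0,0,0,40],[0,0,2,0,0,0,40],[0,0,2,0,0,0,40],[0,0,0,0,0,0,40],[0,0,0,0,0,0,40]]

```text
clock: 9.45
tool_pos: [0.5218, -0.2431, 0.1796]
eef_rot: [0.026, 1.0, 0.0, -0.0]
contact_force: [-0.0, -1.3, -1.4]
opening: 0.637
```

Request:
carry_out:
  motion:
    - [[0,0,3,0,0,0,40],[0,0,3,0,0,0,40],[0,0,3,0,0,0,40],[0,0,2,0,0,0,40],[0,0,0,0,0,0,40],[0,0,0,0,0,0,40]]

```text
clock: 10.05
tool_pos: [0.5218, -0.2431, 0.1686]
eef_rot: [0.026, 1.0, 0.0, -0.0]
contact_force: [-0.1, 0.3, -2.5]
opening: 0.634
```

Request:
carry_out:
  motion:
    - [[0,0,1,0,0,0,40],[0,0,1,0,0,0,40],[0,0,1,0,0,0,40],[0,0,0,0,0,0,40],[0,0,0,0,0,0,40]]

```text
clock: 10.55
tool_pos: [0.5218, -0.2432, 0.166]
eef_rot: [0.026, 1.0, -0.0, 0.0]
contact_force: [-1.1, -0.2, 1.4]
opening: 0.633
```

Request:
carry_out:
  motion:
    - [[0,0,0.5,0,0,0,40],[0,0,0,0,0,0,40],[0,0,0,0,0,0,40]]

```text
clock: 10.85
tool_pos: [0.5219, -0.2432, 0.1658]
eef_rot: [0.026, 1.0, -0.0, 0.0]
contact_force: [-2.2, -1.2, 5.8]
opening: 0.631
```

Run:
```python
from h import *
s=look('wrist','w6'); S=look('scene','s6')
a=cv2.resize(s['pixels'],(480,360));b=cv2.resize(S['pixels'][150:270,130:236],(318,360),interpolation=cv2.INTER_CUBIC)
cv2.imwrite('pics/m6.png',np.hstack([a,b])[:,:,::-1])
```

```text
10.9 [ 0.5219 -0.2432  0.1658] yaw_y 87.03 z [ 0. -0. -1.] F [-1.4 -0.3  5.1] open 0.631 [ 0.56  0.77 -0.35  1.8   0.41  0.65  1.49]
10.95 [ 0.5219 -0.2432  0.1658] yaw_y 87.03 z [ 0. -0. -1.] F [-0.7  0.5  5.7] open 0.631 [ 0.56  0.77 -0.35  1.8   0.41  0.65  1.49]
```

View pics/m6.png

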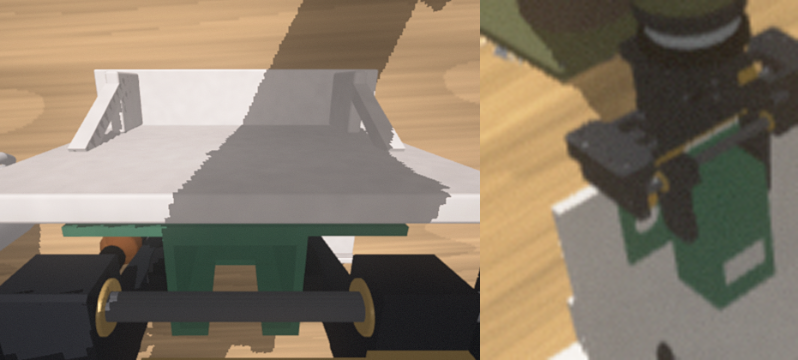

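It is seated: the plate is flush along the panel and the load has reversed to +5 N. I'll release and rise.

Request:
carry_out:
  motion:
    - [[0,0,0,0,0,0,80],[0,0,0,0,0,0,100],[0,0,0,0,0,0,100],[0,0,0,0,0,0,100],[0,0,0,0,0,0,100],[0,0,0,0,0,0,100]]

```text
clock: 11.55
tool_pos: [0.5218, -0.2432, 0.1651]
eef_rot: [0.026, 1.0, 0.0, -0.0]
contact_force: [0.0, -0.3, -0.5]
opening: 0.997
```

Request:
carry_out:
  motion:
    - [[0,0,-10,0,0,0,100],[0,0,-25,0,0,0,100],[0,0,-30,0,0,0,100],[0,0,-30,0,0,0,100],[-20,0,0,0,0,0,100],[-20,0,0,0,0,0,100],[0,0,0,0,0,0,100],[0,0,0,0,0,0,100]]

```text
clock: 12.35
tool_pos: [0.5613, -0.245, 0.2604]
eef_rot: [0.026, 1.0, 0.0, -0.0]
contact_force: [-0.8, -0.0, -0.0]
opening: 0.999
```

Run:
```python
from h import *
s=look('wrist','w7'); S=look('scene','s7')
a=cv2.resize(s['pixels'],(480,360));b=cv2.resize(S['pixels'][150:270,130:236],(318,360),interpolation=cv2.INTER_CUBIC)
c=cv2.resize(S['pixels'][80:380],(428,230));z=np.zeros((230,798,3),np.uint8);z[:,:428]=c
cv2.imwrite('pics/m7.png',np.vstack([np.hstack([a,b]),z])[:,:,::-1])
```

```text
12.4 [ 0.5608 -0.2452  0.2602] yaw_y 87.04 z [-0.001  0.    -1.   ] F [ 0.1 -0.2  0.3] open 0.998 [ 0.57  0.69 -0.41  1.6   0.33  0.92  1.56]
12.45 [ 0.5606 -0.2454  0.2601] yaw_y 87.02 z [-0.002  0.    -1.   ] F [ 0.3  0.5 -0.9] open 1.0 [ 0.57  0.69 -0.41  1.6   0.33  0.92  1.56]
```

View pics/m7.png

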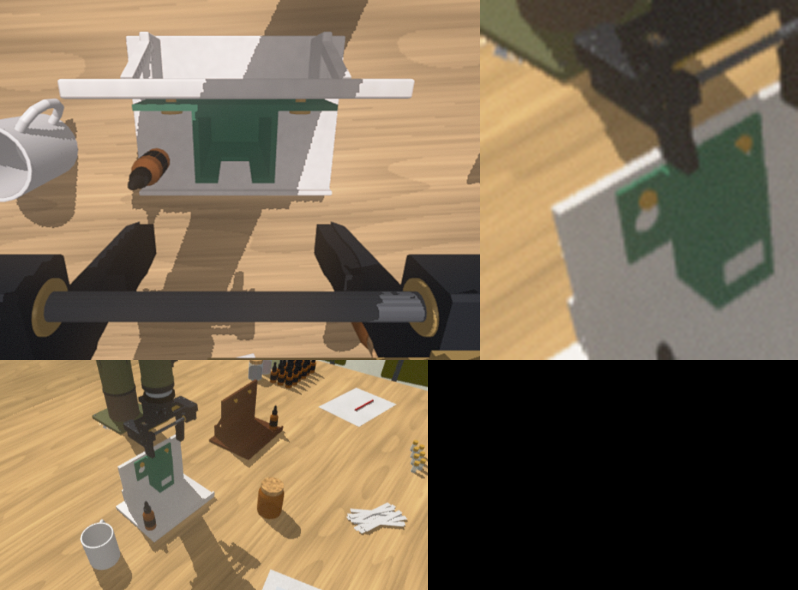

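Both stud heads sit in front of the plate at the tops of the keyholes, with the wide ends empty below them. The plate lies along the panel, the bottles, jar and mug are standing where they were, and the gripper is clear. I'll hand in.

```bash
python3 -c "
from plant import ticket
print(ticket.finish_job())"
```

```text
the job is handed in; nothing more can be done
None
```

The green holder now hangs on both studs of the white stand, and I handed the job in at about 12.5 s on the robot's clock; no verdict was reported.

- **Taking it off:** I gripped the holder by its sides and slid it up 20 mm on the walnut studs. I then drew it straight off; the wrist readings I took stayed below about 4 N.
- **Hanging it:** I measured the white studs from the wrist camera with the holder in the gripper, put the wide ends over the heads and lowered it about 20 mm. It came down onto the studs, and the upward force on the tool rose to about 5 N before I released it.
- **Last checks:** The final pictures show both stud heads at the tops of the slots, the plate along the panel, and the bottles, jar and mug standing. The gripper is clear of everything. I judged these by eye, without measuring the final offsets or how far the loose items may have shifted. No check failed or disagreed.

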